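Unload the gel-pot mixer and shut the pots away from the light

TASK

The mixer has finished: turn its three captive thumbscrews anticlockwise all the way to the stop, and only then lift the clear hold-down plate off by its handle and lay it flat, screws downward, in the middle of the pink mat, its long side along the mat's. Then put every gel pot that stands on the mixer into the open blue case, and when all are inside close its lid and press it down until it snaps fully shut. Do not disturb the two gel bottles or the nail display stand.

Things in the scene. Friction and masses are not known exactly. Their poses are not given: they have to be found in the camera images.
- mixer: white pot mixer, fixed: base 160 (x) by 300 (y) mm, 50 mm high; its top is the deck on which the pots stand, open at front and back, between two grey end blocks (x +-70 mm, y 90 to 150 mm either side, top 86 mm above the table), slotted so that the screws' hooked feet pass only at their stop. Origin: centre of the underside; x points to the back, y along the long side
- plate: clear hold-down plate, blue edges, 125 (x) by 295 (y) by 5 mm, 0.34 kg with its screws; lies loose on the mixer's end blocks, held down by the screws' hooks. Origin: centre of the underside, z up. The screws' feet reach 13 mm below the underside, so that on the mat it stands on them, its origin 16 mm above the table
- plate_handle (a point): middle of the plate's black bar handle, 35 mm above the plate's origin, axes as the plate's: the bar is 12 mm wide (x), 90 mm long (y), 14 mm high, with 23 mm free under it between two posts at y = +-36 mm
- screw1_grip (a point): brass wing of the captive thumbscrew at plate x = -35 mm, y = +120 mm: a flat upright wing 26 mm long, 9 mm thick, 20 mm high on a 22 mm collar. The point is the wing's centre, 14 mm above the plate's top face. z = the screw's axis (up), x = along the wing, y = across its 9 mm
- screw2_grip (a point): brass wing of the captive thumbscrew at plate x = +35 mm, y = +120 mm: a flat upright wing 26 mm long, 9 mm thick, 20 mm high on a 22 mm collar. The point is the wing's centre, 14 mm above the plate's top face. z = the screw's axis (up), x = along the wing, y = across its 9 mm
- screw3_grip (a point): brass wing of the captive thumbscrew at plate x = 0, y = -120 mm: a flat upright wing 26 mm long, 9 mm thick, 20 mm high on a 22 mm collar. The point is the wing's centre, 14 mm above the plate's top face. z = the screw's axis (up), x = along the wing, y = across its 9 mm
- screw1 (a joint): screw 1, its turn in rad: 0 = fully tight, 2.4 = stop, fully loose; grows as it turns anticlockwise seen from above. Takes about 0.03 N m and stays where it is left. Its hooked foot comes free of the mixer only within 0.2 of the stop. Starts between 0 and 0.4
- screw2 (a joint): screw 2, same as screw 1
- screw3 (a joint): screw 3, same as screw 1
- pot_pink: small square gel pot, white with a round pink cap: 34 by 34 mm, 30 mm high, 70 g, loose. Origin: centre of its underside, z up. Two or three of the four pots are present, in a row along the mixer's y on the deck
- pot_gold: small square gel pot, white with a round gold cap: 34 by 34 mm, 30 mm high, 70 g, loose. Origin: centre of its underside, z up. Two or three of the four pots are present, in a row along the mixer's y on the deck
- pot_blue: small square gel pot, white with a round blue cap: 34 by 34 mm, 30 mm high, 70 g, loose. Origin: centre of its underside, z up. Two or three of the four pots are present, in a row along the mixer's y on the deck
- pot_red: small square gel pot, white with a round red cap: 34 by 34 mm, 30 mm high, 70 g, loose. Origin: centre of its underside, z up. Two or three of the four pots are present, in a row along the mixer's y on the deck
- mat: pink mat, fixed, 300 (x) by 150 (y) by 3 mm thick; origin: centre of its underside
- case_in (a point): centre of the inner floor of the blue case (fixed; outside 82 by 200 mm, 47 mm high, walls and floor 5 mm: inside 72 (x) by 190 (y) mm, 42 mm deep). x points to the hinge side, y along the case, z up. The lid stands open on the +x side, so put pots in with the fingers on their +-y sides
- lid_hinge (a point): middle of the lid's hinge line, 41 mm to +x of the case's centre, 47 mm above the table; the axis runs along the case's y
- lid_press (a point): white square on the lid's outer (top) face, 16 mm from its front edge, halfway along it: the place to press. The lid is 82 mm from hinge to front edge, 200 mm along y, 6 mm thick
- lid (a joint): lid angle in rad: 0 = shut, 1.57 = upright, 2.0 = stop (open). Starts between 1.65 and 1.95 and stays; a push from behind on its upper part tips it forward; below about 1 rad it falls until it rests on the sprung roller catch at about 0.15, still ajar. A downward push of about 8 to 12 N at lid_press snaps it past the catch to 0
- gel_black: bystander: black gel-polish bottle, 29 mm across, 83 mm high; origin: centre of its underside
- gel_gold: bystander: white gel-polish bottle with gold cap, 29 mm across, 83 mm high; origin: centre of its underside
- nail_stand: bystander: wooden nail display block 90 by 120 by 12 mm with small pins and nails up to 26 mm high; origin: centre of its underside
There are look-alikes about, which are no part of the job. What is shaped like the part that bears case_in but red is not meant.

How it is judged:
On the way, in this order (a step that is already met when the one before it is completed fails the run):
1. all three thumbscrews are turned loose (above 2.15 rad) (value of joint each of screw1, screw2, screw3 above 2.15 rad), for 0.2 s.
2. the plate lies flat on the mat (horizontal distance between plate and mat below 0.06 m and height (world z) of plate below 0.025 m and angle between plate's own z axis and vertical below 0.08 rad and angle between the y axis of plate and the x axis of mat, either way round below 0.35 rad and linear speed of plate below 0.02 m/s), for 0.2 s.
3. every pot present is inside the case (x of pot_pink in the frame of case_in between -0.04 and 0.04 m and y of pot_pink in the frame of case_in between -0.098 and 0.098 m and z of pot_pink in the frame of case_in between -0.005 and 0.036 m and x of pot_gold in the frame of case_in between -0.04 and 0.04 m and y of pot_gold in the frame of case_in between -0.098 and 0.098 m and z of pot_gold in the frame of case_in between -0.005 and 0.036 m and x of pot_blue in the frame of case_in between -0.04 and 0.04 m and y of pot_blue in the frame of case_in between -0.098 and 0.098 m and z of pot_blue in the frame of case_in between -0.005 and 0.036 m and x of pot_red in the frame of case_in between -0.04 and 0.04 m and y of pot_red in the frame of case_in between -0.098 and 0.098 m and z of pot_red in the frame of case_in between -0.005 and 0.036 m), for 0.2 s.
4. the lid is snapped shut (value of joint lid below 0.04 rad), for 0.2 s.
At the end, for the whole second after the job is handed in: The plate lies flat (within 0.08 rad, origin under 25 mm above the table) with its centre within 60 mm of the mat's centre and its long side within 0.35 rad of the mat's; every pot present is inside the case, whichever way up; the lid is snapped shut (under 0.04 rad); all at rest (all of step 2 and all of step 3 and linear speed of each of pot_pink, pot_gold, pot_blue, pot_red below 0.02 m/s and value of joint lid below 0.04 rad); the robot touches nothing.
It fails at once if a bystander is moved more than 30 mm or knocked over (distance of any of gel_black, gel_gold, nail_stand from where it was at the start of the episode above 0.03 m or angle between any of gel_black, gel_gold, nail_stand's own z axis and vertical above 0.6 rad).
Of pot_pink, pot_gold, pot_blue, pot_red only 2 to 3 are there at a start; the rules pass over those that are not, and their reading is None.
At some moment in a run one of pot_pink, pot_gold, pot_blue, pot_red may be knocked a few centimetres aside while the robot is not near it.
Once in a run the grip may slacken for a moment while it holds something.
It also fails if it takes over 192 s, if anything falls off the work surface, if the arm or the gripper's body presses on something with over 40 N, if the wrist force passes 120 N, or if a joint passes its speed limit or range.

ROBOT

A 7-joint arm with a two-finger parallel gripper is mounted at the origin on the work surface. World frame = base frame: x ahead of the robot, y to its left, z up, the work surface at z = 0. Lengths are in m, angles in rad, forces in N, time in s.
With the tool pointing down it reaches from about 0.4 to 0.85 m from the base axis. Payload 4.5 kg.
Tool frame: the origin (TCP) lies at the very end of the fingers, on their centre line; the grasp point (between the pads) lies 19 mm behind it; z points along the fingers, y is the line along which they close (so a half turn about z gives the same grasp; the last joint's range is limited). The gripper opens to 88 mm and grips with 3 to 60 N. Pads are 18 mm wide; open, the fingers measure 123 mm over their backs; the gripper's body (75 mm by 187 mm) begins 45 mm behind the grasp point.
Start: joints at [-1.11, 0.689, -0.195, 1.565, 0.157, 0.902, -0.215], TCP at [0.259, 0.569, 0.239] pointing down, gripper open.
Joint ranges: [-3.01, 3.01], [-0.46, 2.08], [-1.47, 1.51], [0.13, 2.56], [-1, 4.14], [0.04, 2.09], [-2.66, 2.66]. Speed limits (rad/s): [2.57, 2.57, 3.14, 3.14, 3.14, 3.14, 3.14].

INTERFACE

Orientations are given as a unit quaternion [x, y, z, w].
In Python, from plant import r gives the robot as it stands. The module is installed in compiled form; this text tells all that it offers.
- The arm moves only by the tool step_arm, never from a script. Its argument "increments" is a list of rows, each a list of 2 entries, a list of its own where there are three numbers: the shift along the world's x, y, z in cm, then the turn, a rotation vector about the world's x, y, z in degrees. A call has exactly 10 rows; each row shifts and turns the commanded pose from where the row before left it; what a row does not reach is not made up. A row lasts 1/10 s, in which the tool goes at most 50 mm and 8.59 degrees, less where a joint would pass 70% of its speed; a pose out of reach is approached as far as the arm can. A call is refused whole if a number of a shift passes 5 or a number of a turn 8.59, either way. A call with a gripper value outside its range is refused whole. "fingers" is the opening, from 0 (shut) to 1 (fully open), set as the call begins (left out, the last holds). The fingers move at their own pace and stop on an object; "grip_force" is the grip in N (left out, the last holds). Time passes only in rows, so rows that do not move let the fingers close, or fill a call up. It gives the time, the measured TCP pose, the force, the opening and the grip force at its end, in the units of the state.
- r.get_state(): the state, without advancing time (a new reading comes with each control period).
- r.snapshot(name): name is "side" or "top"; returns (picture, depth): 420x560x3 uint8, red, green, blue; 420x560 float32, m along the optical axis (not along the pixel's ray), 0 where there is no reading.
- r.calibration(name): a dict with "fov_y" (degrees; the focal length in pixels is half the picture's height over the tangent of half this angle, whatever the lens; pixels are square), "cx", "cy" (the principal point, pixels), "R" (3x3) and "t" (3): a world point X has camera coordinates R X + t. Camera axes: x right, y down, z forward; pixel columns grow to the right and rows downward; lengths in m; the calibration is good to about 2 mm. A picture is of the moment at which its call begins. calibration takes no time and is no camera call.
- r.finish_job(): hands the job in; it is judged then, once.
The state is a dict: "clock": time; "q": joint angles; "qd": joint speeds; "joint_torque": joint torques, N m; "tool_pos": TCP position; "eef_rot": TCP orientation; "contact_force": force on the tool from outside, world axes, zero at the start; "moment": the same for the moment, N m; "opening": opening from 0.0 (shut) to 1.0 (fully open); "finger_force": force on a finger pad.
Only numpy, scipy, OpenCV 4.12 (cv2) and the standard library are available. Lean on these libraries where they do the work, as an engineer would, in place of code of your own. Each camera call takes 0.05 s, during which the arm holds its last target. There are 200 camera calls.

## Working session

There is one attempt and no reset: what is moved stays moved. The work goes in short steps, Python scripts to look and compute and a tool call to move; the robot and the scene stay as the last step left them, time stands still between calls to the robot, and variables do not carry over. Pictures are saved under pics/ and viewed, at most 14 in all, crops included, and the job is handed in when it is done.

Besides the shell and the picture viewer there is one more tool, called after ">>>" as name(argument=value, ...), one argument or row to a line, values as JSON. step_arm: Moves the arm, as the interface text tells. Its arguments: {"type":"object","properties":{"increments":{"type":"array","items":{"type":"array"}},"fingers":{"type":"number"},"grip_force":{"type":"number"}},"required":["increments"]}

```bash
mkdir -p pics
cat > h.py <<'E'
import numpy as np, cv2
from plant import r
def snap(n):
    p,d=r.snapshot(n); return p,d,r.calibration(n)
def f(c,shape=(420,560)): return shape[0]/2/np.tan(np.radians(c['fov_y'])/2)
def ray(c,u,v):
    R=np.array(c['R']);t=np.array(c['t']);o=-R.T@t
    return o,R.T@np.array([(u-c['cx'])/f(c),(v-c['cy'])/f(c),1.])
def onz(c,u,v,z):
    o,d=ray(c,u,v); return o+d*(z-o[2])/d[2]
def proj(c,X):
    p=np.array(c['R'])@np.array(X)+np.array(c['t']); return p[0]/p[2]*f(c)+c['cx'],p[1]/p[2]*f(c)+c['cy']
def cloud(c,d):
    v,u=np.mgrid[0:d.shape[0],0:d.shape[1]]
    P=np.stack([(u-c['cx'])/f(c)*d,(v-c['cy'])/f(c)*d,d],-1)
    return (P-np.array(c['t']))@np.array(c['R'])
def save(n,p,s=1.4):
    cv2.imwrite('pics/'+n,cv2.resize(p[:,:,::-1],None,fx=s,fy=s,interpolation=cv2.INTER_CUBIC))
E
python3 - <<'E'
from h import *
for n in('top','side'):
    p,d,c=snap(n); save(n+'0.png',p); np.savez(n+'0.npz',p=p,d=d); print(n,c)
print(r.get_state())
E
```

```text
top {'fov_y': 56.919011143912684, 'cx': 278.4209564207603, 'cy': 206.99150314678502, 'R': array([[-0.02643521, -0.99935246, -0.02441004],
       [-0.99184238,  0.02926695, -0.12406507],
       [ 0.12469914,  0.02093123, -0.99197379]]), 't': array([0.13386593, 0.52127741, 1.05567852])}
side {'fov_y': 42.41220491016616, 'cx': 273.9605129648469, 'cy': 210.75480571549792, 'R': array([[ 0.98845127, -0.15073064,  0.01563236],
       [-0.10206156, -0.73842278, -0.66656975],
       [ 0.11201577,  0.65727625, -0.74527874]]), 't': array([-0.4888097 ,  0.20869862,  1.51143322])}
{'clock': 0.1, 'q': array([-1.11015996,  0.68988929, -0.19453212,  1.56619222,  0.15728728,
        0.90246734, -0.21509448]), 'qd': array([-0.00080808, -0.00189002, -0.00110233, -0.00322293, -0.0009089 ,
        0.00113878, -0.00059985]), 'joint_torque': array([-3.32465963e-03, -5.28510797e+01, -1.27191592e+00, -1.53838742e+01,
       -5.26818889e-02,  2.03875563e-03,  3.37608708e-05]), 'tool_pos': array([0.25855256, 0.56842689, 0.23801001]), 'eef_rot': array([ 2.11763904e-01,  9.77320539e-01, -7.74088411e-04, -1.20904253e-04]), 'contact_force': array([-0.73289145,  0.36830336,  0.67755032]), 'moment': array([ 0.02664438,  0.0563298 , -0.01842536]), 'finger_force': 0.0, 'opening': 0.9979318858290235}
```

View pics/top0.png

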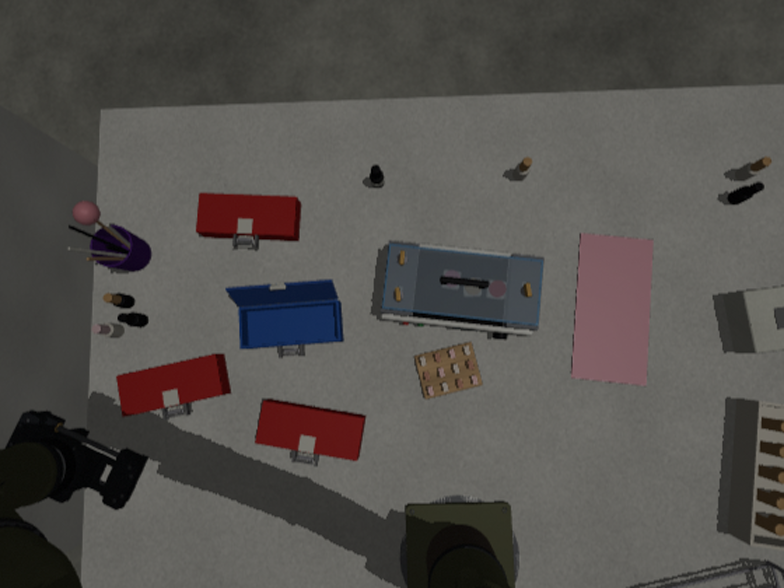

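View pics/side0.png

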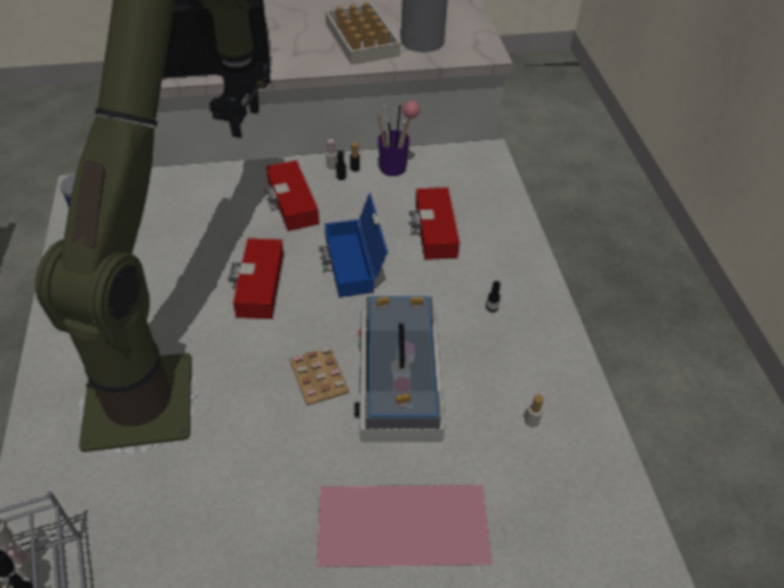

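The top view shows the blue open case at (290,325), the mixer and plate at (462,290), with brass wings at (398,295), (402,257) and (528,290). The mat is at (612,310) and the nail stand at (448,370). The black bottle is at (376,175) and the gold one at (525,165). There is only one blue open case; the red closed ones at (248,216), (173,385) and (310,430) are the look-alikes.

```bash
cat > m.py <<'E'
from h import *
z=np.load('top0.npz');p,d=z['p'],z['d'];c=r.calibration('top')
C=cloud(c,d);hsv=cv2.cvtColor(p,cv2.COLOR_RGB2HSV)
def comps(mask,amin):
    n,l,s,ce=cv2.connectedComponentsWithStats(mask.astype(np.uint8))
    return [(l==i) for i in range(1,n) if s[i,4]>=amin]
def rect(m,zz):
    v,u=np.nonzero(m); P=np.array([onz(c,a,b,zz)[:2] for a,b in zip(u,v)],np.float32)
    (cx,cy),(w,h),a=cv2.minAreaRect(P); 
    return P.mean(0).round(4),(round(cx,4),round(cy,4)),(round(w,3),round(h,3)),round(a,1)
H,S,V=cv2.split(hsv)
print('mat');
for m in comps((H>165)&(S>60)&(S<140)&(V>100),1500): print(rect(m,.003),C[m][:,2].mean())
print('wing')
reg=np.zeros(H.shape,bool);reg[165:240,265:400]=1
for m in comps(reg&(H>8)&(H<28)&(S>110)&(V>70),8):
    v,u=np.nonzero(m);print(u.mean(),v.mean(),m.sum(),rect(m,.105),C[m][:,2].mean().round(4))
print('blue')
for m in comps((H>100)&(H<128)&(S>150)&(V>30),60):
    v,u=np.nonzero(m);print(u.min(),u.max(),v.min(),v.max(),m.sum(),rect(m,.047),np.percentile(C[m][:,2],[2,50,98]).round(3))
# handle
hm=reg&(V<35); 
for m in comps(hm,30):
    v,u=np.nonzero(m);print('blk',u.mean(),v.mean(),m.sum(),rect(m,.128),C[m][:,2].mean())
# plate depth
print('deckdepth',C[206,310:370:6,2].round(3),C[190:236:3,360].round(3))
k=lambda a,b,e,g,s=5:cv2.resize(p[b:g,a:e,::-1],None,fx=s,fy=s,interpolation=cv2.INTER_CUBIC)
cv2.imwrite('pics/c0.png',k(262,165,402,245))
cv2.imwrite('pics/c1.png',k(150,190,260,260))
E
python3 m.py
```

```text
mat
(array([ 0.4773, -0.3323], dtype=float32), (0.4792, -0.3321), (0.148, 0.296), 82.3) 0.007543377415654727
wing
286.84615384615387 183.26923076923077 26 (array([0.5785, 0.0938], dtype=float32), (0.5779, 0.0934), (0.005, 0.024), 88.3) 0.113
377.25925925925924 206.44444444444446 27 (array([ 0.5097, -0.1405], dtype=float32), (0.5097, -0.1404), (0.024, 0.007), 6.0) 0.1134
283.77777777777777 210.0 27 (array([0.5075, 0.1039], dtype=float32), (0.5077, 0.1037), (0.022, 0.007), 6.5) 0.1132
blue
162 244 200 248 3100 (array([0.4807, 0.323 ], dtype=float32), (0.4816, 0.3306), (0.122, 0.223), 3.0) [-0.001  0.007  0.122]
blk 331.25786163522014 201.1006289308176 159 (array([ 0.5242, -0.0186], dtype=float32), (0.5239, -0.0179), (0.088, 0.014), 82.5) 0.12285188290204131
blk 327.6236559139785 227.8494623655914 186 (array([ 0.4559, -0.0064], dtype=float32), (0.4558, -0.007), (0.169, 0.007), 81.9) 0.05577567679510046
deckdepth [0.09  0.09  0.091 0.088 0.091 0.089 0.089 0.092 0.091 0.091] [[ 0.557 -0.1    0.092]
 [ 0.549 -0.1    0.091]
 [ 0.54  -0.099  0.093]
 [ 0.533 -0.1    0.087]
 [ 0.525 -0.099  0.09 ]
 [ 0.517 -0.099  0.087]
 [ 0.509 -0.098  0.09 ]
 [ 0.501 -0.098  0.09 ]
 [ 0.493 -0.097  0.09 ]
 [ 0.485 -0.097  0.091]
 [ 0.477 -0.097  0.089]
 [ 0.469 -0.096  0.09 ]
 [ 0.461 -0.096  0.087]
 [ 0.453 -0.095  0.09 ]
 [ 0.446 -0.099  0.067]
 [ 0.439 -0.103  0.046]]
```

View pics/c0.png

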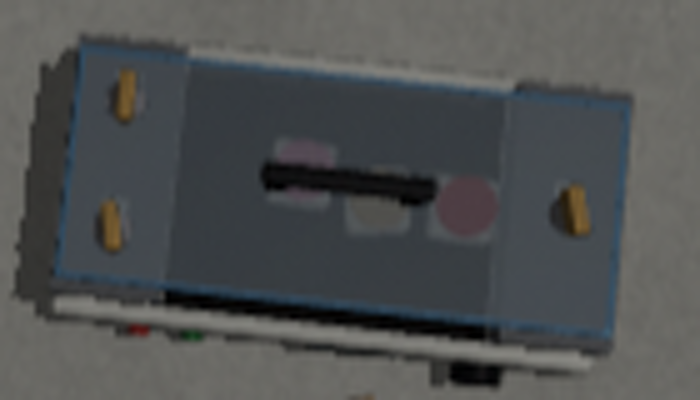

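View pics/c1.png

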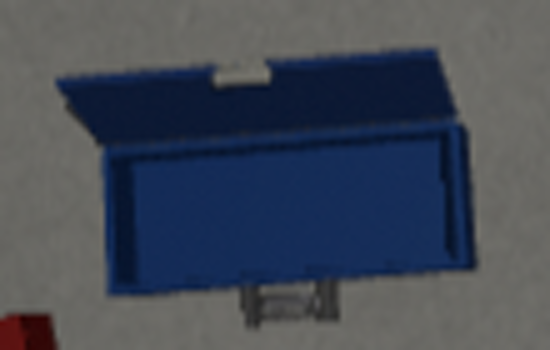

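The plate crop shows three pots under it, pink, gold and red, at crop pixels (303,170), (375,210) and (465,205), and the three wings with their slight turns. The second crop confirms the open blue case, its lid standing on the far (+x) side. Next I'll compute the poses.

```bash
cat > m2.py <<'E'
from h import *
ct=r.calibration('top');cs=r.calibration('side')
zt=np.load('top0.npz');zs=np.load('side0.npz')
def wings(p,reg,a):
    H,S,V=cv2.split(cv2.cvtColor(p,cv2.COLOR_RGB2HSV));M=np.zeros(H.shape,bool);M[reg[1]:reg[3],reg[0]:reg[2]]=1
    n,l,s,ce=cv2.connectedComponentsWithStats((M&(H>8)&(H<28)&(S>110)&(V>70)).astype(np.uint8))
    return [ce[i] for i in range(1,n) if s[i,4]>=a]
def tri(a,b):
    o1,d1=ray(ct,*a);o2,d2=ray(cs,*b)
    s=np.linalg.lstsq(np.stack([d1,-d2],1),o2-o1,rcond=None)[0]
    A,B=o1+s[0]*d1,o2+s[1]*d2;return ((A+B)/2).round(4),np.linalg.norm(A-B).round(4)
print('cam',ray(ct,0,0)[0],ray(cs,0,0)[0])
T=wings(zt['p'],(265,165,400,240),8);S=wings(zs['p'],(255,205,320,295),8);print(T,S)
tt=[T[2],T[0],T[1]]
ss=sorted(S,key=lambda q:q[1]); s12=sorted(ss[:2],key=lambda q:q[0]); ss=s12+[ss[-1]]
for a,b in zip(tt,ss): print(tri(a,b),onz(ct,*a,.11).round(4))
print('handle top',onz(ct,331.26,201.1,.127).round(4))
for u,v in((108,295),(475,268),(465,125),(103,148)): print('case',onz(ct,150+u/5,190+v/5,.047).round(4))
for u,v in((57,78),(437,50)): print('lidtop',onz(ct,150+u/5,190+v/5,.125).round(4))
for n,u,v in(('pink',303,170),('gold',377,203),('red',465,205)): print(n,onz(ct,262+u/5,165+v/5,.08).round(4))
for n,u,v in(('blk',376,182),('gold',522,172)): print(n,onz(ct,u/1.4,v/1.4,.0).round(4))
E
python3 m2.py
```

```text
cam [0.3889216  0.0964264  1.11514541] [ 0.33516031 -0.91299995  1.27319247]
[array([286.84615385, 183.26923077]), array([377.25925926, 206.44444444]), array([283.77777778, 210.        ])] [array([272.90322581, 214.87096774]), array([297.17647059, 214.73529412]), array([287.375, 284.275])]
(array([0.5067, 0.1039, 0.1028]), np.float64(0.0021)) [0.5069 0.1039 0.11  ]
(array([0.5767, 0.0938, 0.1042]), np.float64(0.0038)) [0.5776 0.0938 0.11  ]
(array([ 0.508 , -0.1401,  0.1062]), np.float64(0.0031)) [ 0.5091 -0.1393  0.11  ]
handle top [ 0.5244 -0.0188  0.127 ]
case [0.4151 0.4169 0.047 ]
case [0.4244 0.2136 0.047 ]
case [0.5037 0.218  0.047 ]
case [0.4967 0.4204 0.047 ]
lidtop [0.526  0.4211 0.125 ]
lidtop [0.5348 0.223  0.125 ]
pink [ 0.5372 -0.0013  0.08  ]
gold [ 0.5181 -0.0401  0.08  ]
red [ 0.5157 -0.0871  0.08  ]
blk [0.7609 0.1432 0.    ]
gold [ 0.7721 -0.1666  0.    ]
```

>>> step_arm(
  increments=[
    [[1.24,-2.32,0],[0,0,-7.5]],
    [[1.24,-2.32,0],[0,0,-7.5]],
    [[1.24,-2.32,0],[0,0,-7.5]],
    [[1.24,-2.32,0],[0,0,-7.5]],
    [[1.24,-2.32,0],[0,0,-7.5]],
    [[1.24,-2.32,0],[0,0,-7.5]],
    [[1.24,-2.32,0],[0,0,-7.5]],
    [[1.24,-2.32,0],[0,0,-7.5]],
    [[1.24,-2.32,0],[0,0,-7.5]],
    [[1.24,-2.32,0],[0,0,-7.5]],
  ],
  fingers=0.4,
  grip_force=20,
)

```text
clock: 1.1
tool_pos: [0.3829, 0.3359, 0.2386]
eef_rot: [0.765, 0.644, -0.0, 0.0]
contact_force: [0.3, 0.6, -0.3]
opening: 0.398
finger_force: 0.0
```

>>> step_arm(
  increments=[
    [[1.24,-2.32,0],[0,0,-7.5]],
    [[1.24,-2.32,0],[0,0,-7.5]],
    [[1.24,-2.32,0],[0,0,-7.5]],
    [[1.24,-2.32,0],[0,0,-7.5]],
    [[1.24,-2.32,0],[0,0,-7.5]],
    [[1.24,-2.32,0],[0,0,-7.5]],
    [[1.24,-2.32,0],[0,0,-7.5]],
    [[1.24,-2.32,0],[0,0,-7.5]],
    [[1.24,-2.32,0],[0,0,-7.5]],
    [[1.24,-2.32,0],[0,0,-7.5]],
  ],
)

```text
clock: 2.1
tool_pos: [0.5069, 0.1041, 0.2385]
eef_rot: [0.999, 0.046, -0.0, -0.0]
contact_force: [0.1, 0.4, 0.3]
opening: 0.396
finger_force: 0.0
```

```bash
cat >> h.py <<'E'
def st():
    from scipy.spatial.transform import Rotation as Ro
    s=r.get_state();M=Ro.from_quat(s['eef_rot']).as_matrix()
    print('t',round(s['clock'],2),'tcp',s['tool_pos'].round(4),'yaw_y',round(np.degrees(np.arctan2(M[1,1],M[0,1])),1),'tz',M[:,2].round(3),'q7',s['q'][6].round(2),'F',s['contact_force'].round(1),'M',s['moment'].round(2),'op',round(s['opening'],3),'ff',round(s['finger_force'],1))
E
python3 -c "from h import *;st();print(r.get_state()['q'].round(2))"
```

```text
t 2.1 tcp [0.5069 0.1041 0.2385] yaw_y -84.7 tz [-0.001 -0.    -1.   ] q7 -1.33 F [0.1 0.4 0.3] M [ 0.02  0.13 -0.05] op 0.396 ff 0.0
[-0.6   0.6   0.51  1.91 -0.42  0.74 -1.33]
```

>>> step_arm(
  increments=[
    [[0,0,-4],[0,0,0]],
    [[0,0,-4],[0,0,0]],
    [[0,0,-3],[0,0,0]],
    [[0,0,-1.5],[0,0,0]],
    [[0,0,-1],[0,0,0]],
    [[0,0,-0.5],[0,0,0]],
    [[0,0,0],[0,0,0]],
    [[0,0,0],[0,0,0]],
    [[0,0,0],[0,0,0]],
    [[0,0,0],[0,0,0]],
  ],
)

```text
clock: 3.1
tool_pos: [0.5071, 0.1051, 0.0994]
eef_rot: [0.999, 0.048, 0.001, -0.0]
contact_force: [-0.9, -0.2, -0.2]
opening: 0.4
finger_force: 0.0
```

>>> step_arm(
  increments=[
    [[0,0,0],[0,0,0]],
    [[0,0,0],[0,0,0]],
    [[0,0,0],[0,0,0]],
    [[0,0,0],[0,0,0]],
    [[0,0,0],[0,0,0]],
    [[0,0,0],[0,0,0]],
    [[0,0,0],[0,0,0]],
    [[0,0,0],[0,0,0]],
    [[0,0,0],[0,0,0]],
    [[0,0,0],[0,0,0]],
  ],
  fingers=0,
  grip_force=12,
)

```text
clock: 4.1
tool_pos: [0.5067, 0.1049, 0.0988]
eef_rot: [0.999, 0.048, 0.0, 0.0]
contact_force: [-0.1, 0.6, 1.9]
opening: 0.101
finger_force: 12.0
```

```bash
python3 -c "from h import *;st()"
```

```text
t 4.1 tcp [0.5067 0.1049 0.0988] yaw_y -84.5 tz [ 0. -0. -1.] q7 -1.19 F [-0.1  0.6  1.9] M [-0.01  0.17 -0.02] op 0.101 ff 12.0
```

>>> step_arm(
  increments=[
    [[0,0,0],[0,0,8]],
    [[0,0,0],[0,0,8]],
    [[0,0,0],[0,0,8]],
    [[0,0,0],[0,0,8]],
    [[0,0,0],[0,0,8]],
    [[0,0,0],[0,0,8]],
    [[0,0,0],[0,0,8]],
    [[0,0,0],[0,0,8]],
    [[0,0,0],[0,0,8]],
    [[0,0,0],[0,0,8]],
  ],
)

```text
clock: 5.1
tool_pos: [0.5071, 0.1047, 0.0988]
eef_rot: [0.732, 0.681, 0.0, 0.0]
contact_force: [0.4, -1.0, 0.7]
opening: 0.101
finger_force: 12.0
```

>>> step_arm(
  increments=[
    [[0,0,0],[0,0,8]],
    [[0,0,0],[0,0,8]],
    [[0,0,0],[0,0,8]],
    [[0,0,0],[0,0,8]],
    [[0,0,0],[0,0,6]],
    [[0,0,0],[0,0,2]],
    [[0,0,0],[0,0,2]],
    [[0,0,0],[0,0,2]],
    [[0,0,0],[0,0,0]],
    [[0,0,0],[0,0,0]],
  ],
)

```text
clock: 6.1
tool_pos: [0.507, 0.1048, 0.0988]
eef_rot: [0.426, 0.904, 0.0, 0.0]
contact_force: [1.8, -0.9, 0.3]
opening: 0.102
finger_force: 12.0
```

```bash
python3 -c "from h import *;st()"
```

```text
t 6.1 tcp [0.507  0.1048 0.0988] yaw_y 39.5 tz [ 0.001 -0.    -1.   ] q7 0.08 F [ 1.8 -0.9  0.3] M [-0.25 -0.42  0.07] op 0.102 ff 12.0
```

>>> step_arm(
  increments=[
    [[0,0,0],[0,0,1]],
    [[0,0,0],[0,0,1]],
    [[0,0,0],[0,0,1]],
    [[0,0,0],[0,0,1]],
    [[0,0,0],[0,0,0]],
    [[0,0,0],[0,0,0]],
    [[0,0,0],[0,0,0]],
    [[0,0,0],[0,0,0]],
    [[0,0,0],[0,0,0]],
    [[0,0,0],[0,0,0]],
  ],
)

```text
clock: 7.1
tool_pos: [0.5064, 0.105, 0.0987]
eef_rot: [0.394, 0.919, -0.0, -0.0]
contact_force: [-1.3, -0.1, 3.7]
opening: 0.107
finger_force: 12.5
```

```bash
python3 -c "from h import *;st()"
```

```text
t 7.1 tcp [0.5064 0.105  0.0987] yaw_y 43.6 tz [-0. -0. -1.] q7 0.12 F [-1.3 -0.1  3.7] M [-0.22  0.24 -0.26] op 0.107 ff 12.5
```

>>> step_arm(
  increments=[
    [[0,0,0],[0,0,-1]],
    [[0,0,0],[0,0,0]],
    [[0,0,0],[0,0,0]],
    [[0,0,0],[0,0,0]],
    [[0,0,2],[0,0,0]],
    [[0,0,2.5],[0,0,-8.5]],
    [[0,0,0],[0,0,-8.5]],
    [[0,0,0],[0,0,-8.5]],
    [[0,0,0],[0,0,-8.5]],
    [[0,0,0],[0,0,-8.5]],
  ],
  fingers=0.4,
)

```text
clock: 8.1
tool_pos: [0.5067, 0.1051, 0.1438]
eef_rot: [0.709, 0.705, 0.0, 0.0]
contact_force: [-0.3, -0.4, -0.2]
opening: 0.404
finger_force: 0.0
```

>>> step_arm(
  increments=[
    [[0.69,-0.1,0],[0,0,-8.5]],
    [[0.69,-0.1,0],[0,0,-8.5]],
    [[0.69,-0.1,0],[0,0,-8.5]],
    [[0.69,-0.1,0],[0,0,-8.5]],
    [[0.69,-0.1,0],[0,0,-8.5]],
    [[0.69,-0.1,0],[0,0,-8.5]],
    [[0.69,-0.1,0],[0,0,-8.5]],
    [[0.69,-0.1,0],[0,0,-8.5]],
    [[0.69,-0.1,0],[0,0,-8.5]],
    [[0.69,-0.1,0],[0,0,-6]],
  ],
)

```text
clock: 9.1
tool_pos: [0.5758, 0.0953, 0.1436]
eef_rot: [0.998, 0.064, -0.0, -0.0]
contact_force: [-0.3, 0.2, -0.2]
opening: 0.399
finger_force: 0.0
```

```bash
python3 -c "from h import *;st()"
```

```text
t 9.1 tcp [0.5758 0.0953 0.1436] yaw_y -82.7 tz [-0.  0. -1.] q7 -1.25 F [-0.3  0.2 -0.2] M [-0.03  0.15 -0.04] op 0.399 ff 0.0
```

>>> step_arm(
  increments=[
    [[0,0,0],[0,0,-8]],
    [[0,0,-1.5],[0,0,0]],
    [[0,0,-1.5],[0,0,0]],
    [[0,0,-1],[0,0,0]],
    [[0,0,-0.5],[0,0,0]],
    [[0,0,0],[0,0,0]],
    [[0,0,0],[0,0,0]],
    [[0,0,0],[0,0,0]],
    [[0,0,0],[0,0,0]],
    [[0,0,0],[0,0,0]],
  ],
)

```text
clock: 10.1
tool_pos: [0.5759, 0.095, 0.0991]
eef_rot: [1.0, -0.004, 0.0, -0.0]
contact_force: [1.4, -0.7, -0.5]
opening: 0.399
finger_force: 0.0
```

>>> step_arm(
  increments=[
    [[0,0,0],[0,0,0]],
    [[0,0,0],[0,0,0]],
    [[0,0,0],[0,0,0]],
    [[0,0,0],[0,0,0]],
    [[0,0,0],[0,0,0]],
    [[0,0,0],[0,0,0]],
    [[0,0,0],[0,0,0]],
    [[0,0,0],[0,0,0]],
    [[0,0,0],[0,0,0]],
    [[0,0,0],[0,0,0]],
  ],
  fingers=0,
  grip_force=12,
)

```text
clock: 11.1
tool_pos: [0.5758, 0.0951, 0.0988]
eef_rot: [1.0, -0.004, 0.0, -0.0]
contact_force: [0.3, 1.3, 0.3]
opening: 0.101
finger_force: 11.9
```

```bash
python3 -c "from h import *;st()"
```

```text
t 11.1 tcp [0.5758 0.0951 0.0988] yaw_y -90.4 tz [ 0.  0. -1.] q7 -1.32 F [0.3 1.3 0.3] M [ 0.21  0.04 -0.03] op 0.101 ff 11.9
```

Gripped; from -90.4° to about 42°: 132°.

>>> step_arm(
  increments=[
    [[0,0,0],[0,0,8]],
    [[0,0,0],[0,0,8]],
    [[0,0,0],[0,0,8]],
    [[0,0,0],[0,0,8]],
    [[0,0,0],[0,0,8]],
    [[0,0,0],[0,0,8]],
    [[0,0,0],[0,0,8]],
    [[0,0,0],[0,0,8]],
    [[0,0,0],[0,0,8]],
    [[0,0,0],[0,0,8]],
  ],
)

```text
clock: 12.1
tool_pos: [0.5756, 0.0953, 0.0988]
eef_rot: [0.767, 0.642, 0.0, -0.0]
contact_force: [0.6, 1.1, 0.2]
opening: 0.105
finger_force: 11.9
```

>>> step_arm(
  increments=[
    [[0,0,0],[0,0,8]],
    [[0,0,0],[0,0,8]],
    [[0,0,0],[0,0,8]],
    [[0,0,0],[0,0,8]],
    [[0,0,0],[0,0,8]],
    [[0,0,0],[0,0,6]],
    [[0,0,0],[0,0,4]],
    [[0,0,0],[0,0,2]],
    [[0,0,0],[0,0,1]],
    [[0,0,0],[0,0,0]],
  ],
)

```text
clock: 13.1
tool_pos: [0.5755, 0.0952, 0.0988]
eef_rot: [0.403, 0.915, 0.0, -0.0]
contact_force: [-1.1, 1.5, 1.5]
opening: 0.106
finger_force: 12.2
```

```bash
python3 -c "from h import *;st()"
```

```text
t 13.1 tcp [0.5755 0.0952 0.0988] yaw_y 42.5 tz [-0.  0. -1.] q7 0.19 F [-1.1  1.5  1.5] M [ 0.38  0.17 -0.2 ] op 0.106 ff 12.2
```

>>> step_arm(
  increments=[
    [[0,0,0],[0,0,-1]],
    [[0,0,0],[0,0,0]],
    [[0,0,0],[0,0,0]],
    [[0,0,0],[0,0,0]],
    [[0,0,2],[0,0,0]],
    [[0,0,3.5],[0,0,-8.4]],
    [[-0.45,-1.6,0],[0,0,-8.4]],
    [[-0.45,-1.6,0],[0,0,-8.4]],
    [[-0.45,-1.6,0],[0,0,-8.4]],
    [[-0.45,-1.6,0],[0,0,-8.4]],
  ],
  fingers=0.4,
)

```text
clock: 14.1
tool_pos: [0.5575, 0.0302, 0.1539]
eef_rot: [0.712, 0.702, 0.0, 0.0]
contact_force: [-0.1, 0.8, -0.8]
opening: 0.402
finger_force: 0.0
```

>>> step_arm(
  increments=[
    [[-0.49,-1.7,0],[0,0,-8.4]],
    [[-0.49,-1.7,0],[0,0,-8.4]],
    [[-0.49,-1.7,0],[0,0,-8.4]],
    [[-0.49,-1.7,0],[0,0,-8.4]],
    [[-0.49,-1.7,0],[0,0,-8.4]],
    [[-0.49,-1.7,0],[0,0,-8.4]],
    [[-0.49,-1.7,0],[0,0,-8.4]],
    [[-0.49,-1.7,0],[0,0,-8.4]],
    [[-0.49,-1.7,0],[0,0,-8.4]],
    [[-0.49,-1.7,0],[0,0,-8]],
  ],
)

```text
clock: 15.1
tool_pos: [0.5085, -0.1396, 0.1538]
eef_rot: [0.999, 0.049, 0.0, 0.0]
contact_force: [-0.1, -0.4, 1.1]
opening: 0.4
finger_force: 0.0
```

```bash
python3 -c "from h import *;st()"
```

```text
t 15.1 tcp [ 0.5085 -0.1396  0.1538] yaw_y -84.4 tz [ 0. -0. -1.] q7 -0.92 F [-0.1 -0.4  1.1] M [-0.03  0.16  0.01] op 0.4 ff 0.0
```

>>> step_arm(
  increments=[
    [[0,0,-2],[0,0,0]],
    [[0,0,-1.5],[0,0,0]],
    [[0,0,-1],[0,0,0]],
    [[0,0,-0.6],[0,0,0]],
    [[0,0,-0.4],[0,0,0]],
    [[0,0,0],[0,0,0]],
    [[0,0,0],[0,0,0]],
    [[0,0,0],[0,0,0]],
    [[0,0,0],[0,0,0]],
    [[0,0,0],[0,0,0]],
  ],
)

```text
clock: 16.1
tool_pos: [0.5089, -0.139, 0.099]
eef_rot: [0.999, 0.052, 0.0, 0.0]
contact_force: [0.8, 0.4, -0.4]
opening: 0.397
finger_force: 0.0
```

>>> step_arm(
  increments=[
    [[0,0,0],[0,0,0]],
    [[0,0,0],[0,0,0]],
    [[0,0,0],[0,0,0]],
    [[0,0,0],[0,0,0]],
    [[0,0,0],[0,0,0]],
    [[0,0,0],[0,0,0]],
    [[0,0,0],[0,0,0]],
    [[0,0,0],[0,0,0]],
    [[0,0,0],[0,0,0]],
    [[0,0,0],[0,0,0]],
  ],
  fingers=0,
  grip_force=12,
)

```text
clock: 17.1
tool_pos: [0.5086, -0.1388, 0.0987]
eef_rot: [0.999, 0.052, -0.0, -0.0]
contact_force: [-0.7, 2.2, 0.3]
opening: 0.101
finger_force: 12.0
```

```bash
python3 -c "from h import *;st()"
```

```text
t 17.1 tcp [ 0.5086 -0.1388  0.0987] yaw_y -84.0 tz [-0.  0. -1.] q7 -0.88 F [-0.7  2.2  0.3] M [0.37 0.22 0.  ] op 0.101 ff 12.0
```

>>> step_arm(
  increments=[
    [[0,0,0],[0,0,8]],
    [[0,0,0],[0,0,8]],
    [[0,0,0],[0,0,8]],
    [[0,0,0],[0,0,8]],
    [[0,0,0],[0,0,8]],
    [[0,0,0],[0,0,8]],
    [[0,0,0],[0,0,8]],
    [[0,0,0],[0,0,8]],
    [[0,0,0],[0,0,8]],
    [[0,0,0],[0,0,8]],
  ],
)

```text
clock: 18.1
tool_pos: [0.5084, -0.1386, 0.0987]
eef_rot: [0.73, 0.684, 0.0, -0.0]
contact_force: [-1.2, 2.2, 2.2]
opening: 0.103
finger_force: 12.0
```

>>> step_arm(
  increments=[
    [[0,0,0],[0,0,8]],
    [[0,0,0],[0,0,8]],
    [[0,0,0],[0,0,8]],
    [[0,0,0],[0,0,8]],
    [[0,0,0],[0,0,7]],
    [[0,0,0],[0,0,4]],
    [[0,0,0],[0,0,2]],
    [[0,0,0],[0,0,1]],
    [[0,0,0],[0,0,1]],
    [[0,0,0],[0,0,0]],
  ],
)

```text
clock: 19.1
tool_pos: [0.5092, -0.1394, 0.0987]
eef_rot: [0.4, 0.917, 0.0, 0.0]
contact_force: [0.7, 1.7, 1.0]
opening: 0.11
finger_force: 12.3
```

```bash
python3 -c "from h import *;st()"
```

```text
t 19.1 tcp [ 0.5092 -0.1394  0.0987] yaw_y 42.9 tz [ 0.001 -0.    -1.   ] q7 0.45 F [0.7 1.7 1. ] M [ 0.05 -0.23 -0.27] op 0.11 ff 12.3
```

>>> step_arm(
  increments=[
    [[0,0,0],[0,0,-1]],
    [[0,0,0],[0,0,0]],
    [[0,0,0],[0,0,0]],
    [[0,0,0],[0,0,0]],
    [[0,0,3],[0,0,0]],
    [[0,0,3.5],[0,0,-8]],
    [[0.4,3,0],[0,0,-8]],
    [[0.4,3,0],[0,0,-8]],
    [[0.4,3,0],[0,0,-8]],
    [[0.4,3,0],[0,0,-8]],
  ],
  fingers=0.4,
)

```text
clock: 20.1
tool_pos: [0.5247, -0.018, 0.1639]
eef_rot: [0.697, 0.717, 0.0, 0.0]
contact_force: [0.3, 1.0, -0.2]
opening: 0.4
finger_force: 0.0
```

>>> step_arm(
  increments=[
    [[0,0,0],[0,0,-8]],
    [[0,0,0],[0,0,-2]],
    [[0,0,-2],[0,0,0]],
    [[0,0,-1.5],[0,0,0]],
    [[0,0,-1],[0,0,0]],
    [[0,0,-0.5],[0,0,0]],
    [[0,0,-0.4],[0,0,0]],
    [[0,0,0],[0,0,0]],
    [[0,0,0],[0,0,0]],
    [[0,0,0],[0,0,0]],
  ],
)

```text
clock: 21.1
tool_pos: [0.525, -0.019, 0.1102]
eef_rot: [0.755, 0.656, 0.0, 0.0]
contact_force: [0.5, -0.7, -0.1]
opening: 0.396
finger_force: 0.0
```

>>> step_arm(
  increments=[
    [[0,0,0],[0,0,0]],
    [[0,0,0],[0,0,0]],
    [[0,0,0],[0,0,0]],
    [[0,0,0],[0,0,0]],
    [[0,0,0],[0,0,0]],
    [[0,0,0],[0,0,0]],
    [[0,0,0],[0,0,0]],
    [[0,0,0],[0,0,0]],
    [[0,0,0],[0,0,0]],
    [[0,0,0],[0,0,0]],
  ],
  fingers=0,
  grip_force=40,
)

```text
clock: 22.1
tool_pos: [0.5248, -0.019, 0.1099]
eef_rot: [0.755, 0.656, 0.0, 0.0]
contact_force: [-0.7, -0.3, 3.9]
opening: 0.131
finger_force: 40.0
```

```bash
python3 -c "from h import *;st()"
```

```text
t 22.1 tcp [ 0.5248 -0.019   0.1099] yaw_y -8.0 tz [ 0.  0. -1.] q7 -0.32 F [-0.7 -0.3  3.9] M [-0.08  0.11  0.18] op 0.131 ff 40.0
```

Opening × 88 = 11.5 mm, so the bar is held. Lift straight up slowly.

>>> step_arm(
  increments=[
    [[0,0,0.3],[0,0,0]],
    [[0,0,0.4],[0,0,0]],
    [[0,0,0.5],[0,0,0]],
    [[0,0,0.6],[0,0,0]],
    [[0,0,0.6],[0,0,0]],
    [[0,0,0.6],[0,0,0]],
    [[0,0,0.6],[0,0,0]],
    [[0,0,0.4],[0,0,0]],
    [[0,0,0],[0,0,0]],
    [[0,0,0],[0,0,0]],
  ],
)

```text
clock: 23.1
tool_pos: [0.5247, -0.019, 0.1498]
eef_rot: [0.755, 0.656, 0.0, 0.0]
contact_force: [0.3, 0.5, -3.5]
opening: 0.131
finger_force: 40.0
```

Run:
```python
from h import *
st();p,d,c=snap('side');save('s1.png',p[150:400,150:480],2)
```

```text
t 23.1 tcp [ 0.5247 -0.019   0.1498] yaw_y -8.1 tz [ 0.  0. -1.] q7 -0.31 F [ 0.3  0.5 -3.5] M [-0.06  0.08 -0.01] op 0.131 ff 40.0
```

View pics/s1.png

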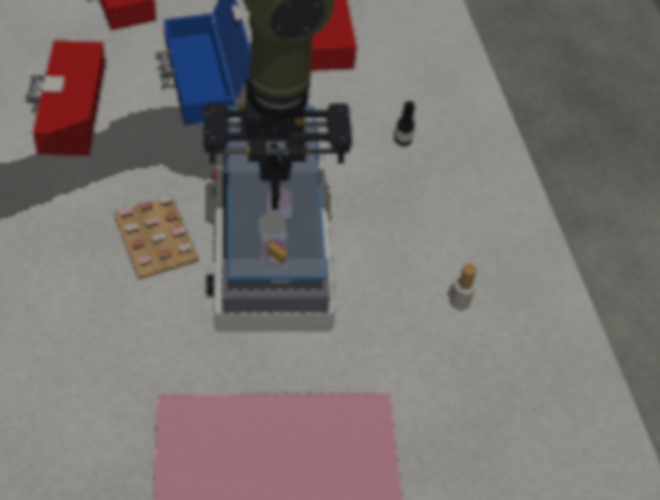

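The plate is up and level: its side-view edges are parallel and the load is 3.5 N. The mat is at (275,450), clear. Carrying it over while turning -88°.

>>> step_arm(
  increments=[
    [[-0.1,-1.0,0.2],[0,0,-2]],
    [[-0.2,-1.6,0],[0,0,-4.5]],
    [[-0.25,-1.6,0],[0,0,-4.5]],
    [[-0.25,-1.6,0],[0,0,-4.5]],
    [[-0.25,-1.6,0],[0,0,-4.5]],
    [[-0.25,-1.6,0],[0,0,-4.5]],
    [[-0.25,-1.6,0],[0,0,-4.5]],
    [[-0.25,-1.6,0],[0,0,-4.5]],
    [[-0.25,-1.6,0],[0,0,-4.5]],
    [[-0.25,-1.6,0],[0,0,-4.5]],
  ],
)

```text
clock: 24.15
tool_pos: [0.5015, -0.1743, 0.1517]
eef_rot: [0.942, 0.334, 0.0, 0.0]
contact_force: [0.4, 0.4, -4.7]
opening: 0.135
finger_force: 40.0
```

>>> step_arm(
  increments=[
    [[-0.25,-1.6,0],[0,0,-4.5]],
    [[-0.25,-1.6,0],[0,0,-4.5]],
    [[-0.25,-1.6,0],[0,0,-4.5]],
    [[-0.25,-1.6,0],[0,0,-4.5]],
    [[-0.25,-1.6,0],[0,0,-4.5]],
    [[-0.25,-1.6,0],[0,0,-4.5]],
    [[-0.25,-1.6,0],[0,0,-4.5]],
    [[-0.25,-1.6,0],[0,0,-4.5]],
    [[-0.25,-1.6,0],[0,0,-4.5]],
    [[-0.2,-1.3,0],[0,0,-3]],
  ],
)

```text
clock: 25.15
tool_pos: [0.4768, -0.3317, 0.1517]
eef_rot: [0.999, -0.038, -0.0, 0.0]
contact_force: [0.1, -0.2, -4.3]
opening: 0.133
finger_force: 40.0
```

Run:
```python
from h import *
st();p,d,c=snap('side');save('s2.png',p[150:420,150:480],2)
```

```text
t 25.15 tcp [ 0.4768 -0.3317  0.1517] yaw_y -94.4 tz [-0.    -0.001 -1.   ] q7 -0.83 F [ 0.1 -0.2 -4.3] M [0.   0.18 0.01] op 0.133 ff 40.0
```

View pics/s2.png

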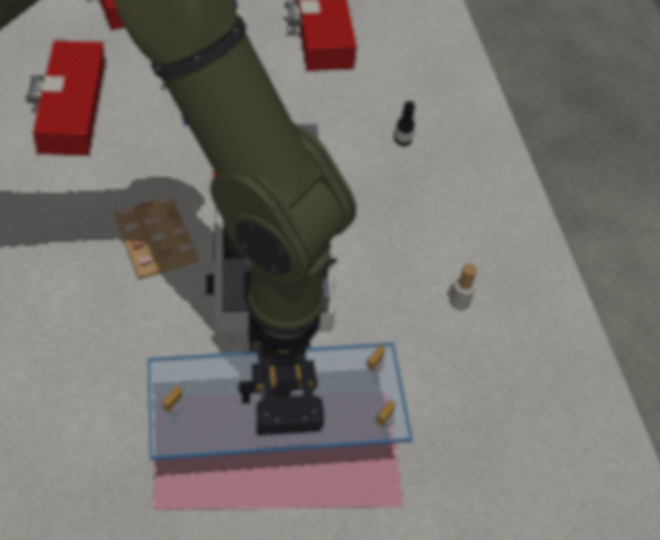

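The plate hangs level over the mat, aligned with it. Lowering.

>>> step_arm(
  increments=[
    [[0,0,-0.8],[0,0,0]],
    [[0,0,-1.4],[0,0,0]],
    [[0,0,-1.4],[0,0,0]],
    [[0,0,-1.4],[0,0,0]],
    [[0,0,-1.4],[0,0,0]],
    [[0,0,-1.4],[0,0,0]],
    [[0,0,-1.2],[0,0,0]],
    [[0,0,-0.8],[0,0,0]],
    [[0,0,-0.4],[0,0,0]],
    [[0,0,-0.3],[0,0,0]],
  ],
)

```text
clock: 26.2
tool_pos: [0.4773, -0.3302, 0.0465]
eef_rot: [0.999, -0.035, 0.0, 0.0]
contact_force: [0.1, -0.4, -2.8]
opening: 0.129
finger_force: 40.0
```

>>> step_arm(
  increments=[
    [[0,0,-0.2],[0,0,0]],
    [[0,0,-0.2],[0,0,0]],
    [[0,0,-0.2],[0,0,0]],
    [[0,0,-0.1],[0,0,0]],
    [[0,0,0],[0,0,0]],
    [[0,0,0],[0,0,0]],
    [[0,0,0],[0,0,0]],
    [[0,0,0],[0,0,0]],
    [[0,0,0],[0,0,0]],
    [[0,0,0],[0,0,0]],
  ],
)

```text
clock: 27.2
tool_pos: [0.4773, -0.3301, 0.0399]
eef_rot: [0.999, -0.035, 0.0, 0.0]
contact_force: [0.2, 0.5, -0.6]
opening: 0.13
finger_force: 40.0
```

```bash
python3 -c "from h import *;st()"
```

```text
t 27.2 tcp [ 0.4773 -0.3301  0.0399] yaw_y -94.1 tz [ 0. -0. -1.] q7 -0.78 F [ 0.2  0.5 -0.6] M [ 0.01  0.22 -0.07] op 0.13 ff 40.0
```

>>> step_arm(
  increments=[
    [[0,0,0],[0,0,0]],
    [[0,0,0],[0,0,0]],
    [[0,0,0],[0,0,0]],
    [[0,0,0],[0,0,0]],
    [[0,0,0],[0,0,0]],
    [[0,0,2],[0,0,0]],
    [[0,0,4],[0,0,0]],
    [[0,0,4],[0,0,0]],
    [[0,0,4],[0,0,0]],
    [[0,0,4],[0,0,0]],
  ],
  fingers=0.4,
)

```text
clock: 28.2
tool_pos: [0.4769, -0.3298, 0.2214]
eef_rot: [0.999, -0.035, -0.0, -0.0]
contact_force: [0.4, -1.0, -0.1]
opening: 0.403
finger_force: 0.0
```

Run:
```python
from h import *
st();p,d,c=snap('top');np.savez('top1.npz',p=p,d=d);save('t1.png',p[150:300,250:530],2.8)
C=cloud(c,d)
H,S,V=cv2.split(cv2.cvtColor(p,cv2.COLOR_RGB2HSV))
reg=np.zeros(H.shape,bool);reg[170:240,290:380]=1
m=reg&(S<60)&(V>85)
n,l,s,ce=cv2.connectedComponentsWithStats(m.astype(np.uint8))
for i in range(1,n):
    if s[i,4]>15: print(s[i],ce[i],np.median(C[l==i],0).round(3))
m=reg&(C[:,:,2]>.065)&(C[:,:,2]<.095)
n,l,s,ce=cv2.connectedComponentsWithStats(m.astype(np.uint8))
for i in range(1,n):
    if s[i,4]>40:
        q=C[l==i];h=hsv=p[l==i].mean(0);(cc,wh,a)=cv2.minAreaRect(q[:,:2].astype(np.float32))
        print('z',s[i],np.round(cc,4),np.round(wh,3),round(a,1),h.round(),np.median(q[:,2]).round(3))
```

```text
t 28.2 tcp [ 0.4769 -0.3298  0.2214] yaw_y -94.1 tz [-0.  0. -1.] q7 -0.85 F [ 0.4 -1.  -0.1] M [-0.03  0.09 -0.03] op 0.403 ff 0.0
[290 170  90  14 896] [341.21540179 174.88839286] [ 0.617 -0.069  0.   ]
[290 225  50  15 407] [308.52088452 233.16461916] [0.45  0.04  0.001]
z [290 173  10  52 357] [0.5409 0.0744] [0.024 0.139] 88.1 [64. 65. 67.] 0.084
z [361 181  19  54 855] [ 0.5113 -0.1304] [0.047 0.141] 83.4 [50. 50. 52.] 0.085
z [316 192  13  14 150] [ 0.5404 -0.0013] [0.033 0.034] 80.4 [118.  70.  83.] 0.078
z [331 198  13  13 154] [ 0.5242 -0.041 ] [0.033 0.033] 88.6 [102.  85.  63.] 0.078
z [348 199  14  14 153] [ 0.5181 -0.0877] [0.033 0.033] 79.0 [96. 35. 36.] 0.078
```

View pics/t1.png

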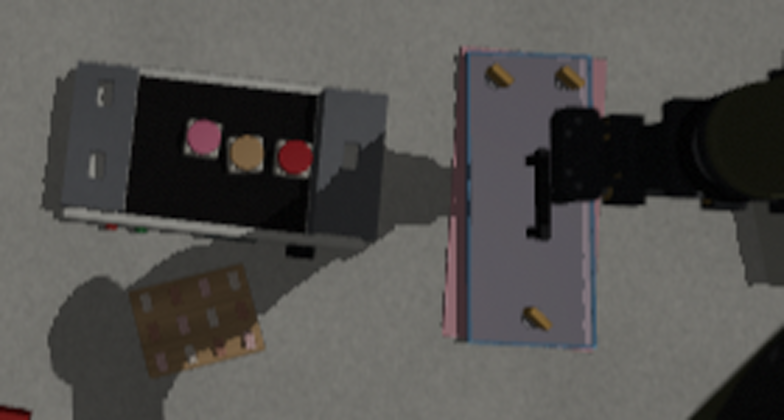

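The plate lies on the mat. The pots show at crop pixels pink (204,138), gold (246,155) and red (294,158), with tops at z≈0.078 as expected. Red first.

>>> step_arm(
  increments=[
    [[0.41,2.42,0],[0,0,8.5]],
    [[0.41,2.42,0],[0,0,8.5]],
    [[0.41,2.42,0],[0,0,8.5]],
    [[0.41,2.42,0],[0,0,8.5]],
    [[0.41,2.42,0],[0,0,8.5]],
    [[0.41,2.42,0],[0,0,8.5]],
    [[0.41,2.42,0],[0,0,8.5]],
    [[0.41,2.42,0],[0,0,8.5]],
    [[0.41,2.42,0],[0,0,8.5]],
    [[0.41,2.42,0],[0,0,8.5]],
  ],
  fingers=0.62,
  grip_force=25,
)

```text
clock: 29.25
tool_pos: [0.5182, -0.0871, 0.2196]
eef_rot: [0.759, 0.651, 0.0, 0.0]
contact_force: [-0.4, 0.3, 0.6]
opening: 0.619
finger_force: 0.0
```

>>> step_arm(
  increments=[
    [[0,0,-3],[0,0,0]],
    [[0,0,-4],[0,0,0]],
    [[0,0,-4],[0,0,0]],
    [[0,0,-3],[0,0,0]],
    [[0,0,-1.7],[0,0,0]],
    [[0,0,-1],[0,0,0]],
    [[0,0,0],[0,0,0]],
    [[0,0,0],[0,0,0]],
    [[0,0,0],[0,0,0]],
    [[0,0,0],[0,0,0]],
  ],
)

```text
clock: 30.25
tool_pos: [0.5187, -0.0881, 0.0535]
eef_rot: [0.761, 0.649, 0.001, 0.001]
contact_force: [0.1, -0.2, -0.1]
opening: 0.617
finger_force: 0.0
```

>>> step_arm(
  increments=[
    [[0,0,0],[0,0,0]],
    [[0,0,0],[0,0,0]],
    [[0,0,0],[0,0,0]],
    [[0,0,0],[0,0,0]],
    [[0,0,0],[0,0,0]],
    [[0,0,0],[0,0,0]],
    [[0,0,0],[0,0,0]],
    [[0,0,0],[0,0,0]],
    [[0,0,0],[0,0,0]],
    [[0,0,0],[0,0,0]],
  ],
  fingers=0,
)

```text
clock: 31.25
tool_pos: [0.5182, -0.088, 0.0529]
eef_rot: [0.761, 0.649, 0.0, 0.0]
contact_force: [-1.5, -0.1, 5.5]
opening: 0.382
finger_force: 25.0
```

```bash
python3 -c "from h import *;st()"
```

```text
t 31.25 tcp [ 0.5182 -0.088   0.0529] yaw_y -9.1 tz [ 0. -0. -1.] q7 -0.21 F [-1.5 -0.1  5.5] M [-0.05  0.35  0.02] op 0.382 ff 25.0
```

>>> step_arm(
  increments=[
    [[0,0,1],[0,0,0]],
    [[0,0,3],[0,0,0]],
    [[0,0,3],[0,0,0]],
    [[0,0,3],[0,0,0]],
    [[-0.3,2.0,0],[0,0,5]],
    [[-0.4,2.6,0],[0,0,6]],
    [[-0.4,2.6,0],[0,0,6]],
    [[-0.4,2.6,0],[0,0,6]],
    [[-0.4,2.6,0],[0,0,6]],
    [[-0.4,2.6,0],[0,0,6]],
  ],
)

```text
clock: 32.25
tool_pos: [0.4942, 0.0639, 0.1522]
eef_rot: [0.527, 0.85, -0.0, -0.001]
contact_force: [0.4, -0.5, -0.0]
opening: 0.387
finger_force: 25.0
```

>>> step_arm(
  increments=[
    [[-0.4,2.6,0],[0,0,6]],
    [[-0.4,2.6,0],[0,0,6]],
    [[-0.5,3,0],[0,0,6]],
    [[-0.5,3,0],[0,0,6]],
    [[-0.5,3,0],[0,0,6]],
    [[-0.5,3,0],[0,0,6]],
    [[-0.5,3,0],[0,0,6]],
    [[-0.5,3,0],[0,0,6]],
    [[-0.5,3,0],[0,0,6]],
    [[-0.5,3,0],[0,0,6]],
  ],
)

```text
clock: 33.25
tool_pos: [0.4457, 0.3556, 0.1521]
eef_rot: [0.032, 0.999, -0.0, -0.001]
contact_force: [-0.2, 1.4, -0.8]
opening: 0.381
finger_force: 25.0
```

```bash
python3 -c "from h import *;st()"
```

```text
t 33.25 tcp [0.4457 0.3556 0.1521] yaw_y 86.4 tz [-0.001 -0.    -1.   ] q7 0.28 F [-0.2  1.4 -0.8] M [ 0.05  0.02 -0.04] op 0.381 ff 25.0
```

>>> step_arm(
  increments=[
    [[0,1.6,0],[0,0,6]],
    [[0,0,-3],[0,0,0]],
    [[0,0,-3],[0,0,0]],
    [[0,0,-3],[0,0,0]],
    [[0,0,-2],[0,0,0]],
    [[0,0,-1.5],[0,0,0]],
    [[0,0,-1],[0,0,0]],
    [[0,0,-0.4],[0,0,0]],
    [[0,0,0],[0,0,0]],
    [[0,0,0],[0,0,0]],
  ],
)

```text
clock: 34.25
tool_pos: [0.4476, 0.3705, 0.0145]
eef_rot: [-0.017, 1.0, 0.001, 0.0]
contact_force: [0.5, 0.3, -1.0]
opening: 0.387
finger_force: 25.0
```

```bash
python3 -c "from h import *;st()"
```

```text
t 34.25 tcp [0.4476 0.3705 0.0145] yaw_y 91.9 tz [ 0.001  0.001 -1.   ] q7 0.21 F [ 0.5  0.3 -1. ] M [ 0.04  0.   -0.01] op 0.387 ff 25.0
```

>>> step_arm(
  increments=[
    [[0,0,-0.4],[0,0,0]],
    [[0,0,0],[0,0,0]],
    [[0,0,0],[0,0,0]],
    [[0,0,0],[0,0,0]],
    [[0,0,1],[0,0,0]],
    [[0,0,3],[0,0,0]],
    [[0,0,4],[0,0,0]],
    [[0,0,4],[0,0,0]],
    [[0,0,3],[0,0,0]],
    [[0,0,0],[0,0,0]],
  ],
  fingers=0.47,
)

```text
clock: 35.25
tool_pos: [0.4489, 0.3722, 0.1647]
eef_rot: [-0.017, 1.0, 0.003, 0.003]
contact_force: [0.1, -0.1, -0.4]
opening: 0.469
finger_force: 0.0
```

```bash
cat > pots.py <<'E'
from h import *
st();p,d,c=snap('top');C=cloud(c,d);np.savez('tl.npz',p=p,d=d)
H,S,V=cv2.split(cv2.cvtColor(p,cv2.COLOR_RGB2HSV))
reg=np.zeros(H.shape,bool);reg[160:300,120:400]=1
for nm,m in(('red',((H<6)|(H>174))&(S>140)&(V>50)),('pink',(H>160)&(S>70)&(S<170)&(V>70)),('gold',(H>10)&(H<25)&(S>60)&(V>70))):
    n,l,s,ce=cv2.connectedComponentsWithStats((reg&m).astype(np.uint8))
    for i in range(1,n):
        if 25<s[i,4]<200: print(nm,s[i,4],ce[i].round(1),np.median(C[l==i],0).round(4))
m=reg&(C[:,:,2]>.065)&(C[:,:,2]<.095);m[:,:300]=0
n,l,s,ce=cv2.connectedComponentsWithStats(m.astype(np.uint8))
for i in range(1,n):
    if 100<s[i,4]<200:
        q=C[l==i];cc,wh,a=cv2.minAreaRect(q[:,:2].astype(np.float32)); print('z',np.round(cc,4),np.round(wh,3),round(a,1),p[l==i].mean(0).round())
E
python3 pots.py
```

```text
t 35.25 tcp [0.4489 0.3722 0.1647] yaw_y 91.9 tz [ 0.006  0.007 -1.   ] q7 0.35 F [ 0.1 -0.1 -0.4] M [ 0.05 -0.02 -0.04] op 0.469 ff 0.0
pink 118 [322.4 198.5] [ 5.388e-01 -5.000e-04  7.820e-02]
gold 121 [337.7 204.1] [ 0.5226 -0.0417  0.0785]
z [ 0.5407 -0.0006] [0.032 0.034] 80.6 [130.  78.  92.]
z [ 0.5239 -0.0411] [0.033 0.034] 88.1 [114.  95.  71.]
```

>>> step_arm(
  increments=[
    [[0.47,-2.5,0],[0,0,-6]],
    [[0.47,-2.5,0],[0,0,-6]],
    [[0.47,-2.5,0],[0,0,-6]],
    [[0.47,-2.5,0],[0,0,-6]],
    [[0.47,-2.5,0],[0,0,-6]],
    [[0.47,-2.5,0],[0,0,-6]],
    [[0.47,-2.5,0],[0,0,-6]],
    [[0.47,-2.5,0],[0,0,-6]],
    [[0.47,-2.5,0],[0,0,-6]],
    [[0.47,-2.5,0],[0,0,-6]],
  ],
  fingers=0.62,
)

```text
clock: 36.3
tool_pos: [0.4934, 0.1185, 0.1588]
eef_rot: [0.487, 0.873, -0.001, -0.001]
contact_force: [1.2, 0.3, -0.9]
opening: 0.619
finger_force: 0.0
```

>>> step_arm(
  increments=[
    [[0.47,-2.7,0],[0,0,-6]],
    [[0.47,-2.7,0],[0,0,-6]],
    [[0.47,-2.7,0],[0,0,-6]],
    [[0.47,-2.7,0],[0,0,-6]],
    [[0.47,-2.7,0],[0,0,-6]],
    [[0.47,-2.7,0],[0,0,-6]],
    [[0,0,0],[0,0,0]],
    [[0,0,0],[0,0,0]],
    [[0,0,0],[0,0,0]],
    [[0,0,0],[0,0,0]],
  ],
)

```text
clock: 37.3
tool_pos: [0.5221, -0.0404, 0.1595]
eef_rot: [0.731, 0.683, 0.0, -0.001]
contact_force: [0.5, 0.0, 0.1]
opening: 0.617
finger_force: 0.0
```

```bash
python3 -c "from h import *;st()"
```

```text
t 37.3 tcp [ 0.5221 -0.0404  0.1595] yaw_y -3.9 tz [-0.001  0.001 -1.   ] q7 -0.21 F [0.5 0.  0.1] M [-0.06  0.11  0.  ] op 0.617 ff 0.0
```

>>> step_arm(
  increments=[
    [[0.1,-0.1,-3],[0,0,0]],
    [[0,0,-3],[0,0,0]],
    [[0,0,-2.5],[0,0,0]],
    [[0,0,-1.2],[0,0,0]],
    [[0,0,-0.9],[0,0,0]],
    [[0,0,0],[0,0,0]],
    [[0,0,0],[0,0,0]],
    [[0,0,0],[0,0,0]],
    [[0,0,0],[0,0,0]],
    [[0,0,0],[0,0,0]],
  ],
)

```text
clock: 38.3
tool_pos: [0.5238, -0.0431, 0.0543]
eef_rot: [0.732, 0.682, 0.0, 0.0]
contact_force: [-0.2, 0.2, 0.5]
opening: 0.619
finger_force: 0.0
```

>>> step_arm(
  increments=[
    [[0,0,0],[0,0,0]],
    [[0,0,0],[0,0,0]],
    [[0,0,0],[0,0,0]],
    [[0,0,0],[0,0,0]],
    [[0,0,0],[0,0,0]],
    [[0,0,0],[0,0,0]],
    [[0,0,0],[0,0,0]],
    [[0,0,0],[0,0,0]],
    [[0,0,0],[0,0,0]],
    [[0,0,0],[0,0,0]],
  ],
  fingers=0,
)

```text
clock: 39.3
tool_pos: [0.5233, -0.043, 0.0538]
eef_rot: [0.732, 0.682, -0.0, -0.0]
contact_force: [-0.8, -0.4, 2.8]
opening: 0.384
finger_force: 25.0
```

```bash
python3 -c "from h import *;st()"
```

```text
t 39.3 tcp [ 0.5233 -0.043   0.0538] yaw_y -4.0 tz [-0. -0. -1.] q7 -0.24 F [-0.8 -0.4  2.8] M [-0.04  0.26  0.02] op 0.384 ff 25.0
```

>>> step_arm(
  increments=[
    [[0,0,1],[0,0,0]],
    [[0,0,3],[0,0,0]],
    [[0,0,3],[0,0,0]],
    [[0,0,3],[0,0,0]],
    [[-0.47,2.25,0],[0,0,6]],
    [[-0.47,2.25,0],[0,0,6]],
    [[-0.47,2.25,0],[0,0,6]],
    [[-0.47,2.25,0],[0,0,6]],
    [[-0.47,2.25,0],[0,0,6]],
    [[-0.47,2.25,0],[0,0,6]],
  ],
)

```text
clock: 40.3
tool_pos: [0.4952, 0.0927, 0.1543]
eef_rot: [0.483, 0.875, 0.0, 0.0]
contact_force: [0.2, 0.5, 0.8]
opening: 0.384
finger_force: 25.0
```

>>> step_arm(
  increments=[
    [[-0.47,2.25,0],[0,0,6]],
    [[-0.47,2.25,0],[0,0,6]],
    [[-0.47,2.25,0],[0,0,6]],
    [[-0.47,2.25,0],[0,0,6]],
    [[-0.47,2.25,0],[0,0,6]],
    [[-0.47,2.25,0],[0,0,6]],
    [[-0.47,2.25,0],[0,0,6]],
    [[-0.47,2.25,0],[0,0,6]],
    [[-0.47,2.25,0],[0,0,6]],
    [[-0.47,2.2,0],[0,0,6]],
  ],
)

```text
clock: 41.3
tool_pos: [0.4482, 0.3172, 0.1543]
eef_rot: [-0.019, 1.0, -0.0, 0.0]
contact_force: [-0.5, 0.1, -0.9]
opening: 0.387
finger_force: 25.0
```

```bash
python3 -c "from h import *;st()"
```

```text
t 41.3 tcp [0.4482 0.3172 0.1543] yaw_y 92.2 tz [ 0.001 -0.    -1.   ] q7 0.37 F [-0.5  0.1 -0.9] M [ 0.05 -0.05 -0.02] op 0.387 ff 25.0
```

>>> step_arm(
  increments=[
    [[0,0,-3],[0,0,0]],
    [[0,0,-3],[0,0,0]],
    [[0,0,-3],[0,0,0]],
    [[0,0,-2],[0,0,0]],
    [[0,0,-1.5],[0,0,0]],
    [[0,0,-1],[0,0,0]],
    [[0,0,-0.8],[0,0,0]],
    [[0,0,0],[0,0,0]],
    [[0,0,0],[0,0,0]],
    [[0,0,0],[0,0,0]],
  ],
)

```text
clock: 42.3
tool_pos: [0.4487, 0.3168, 0.0115]
eef_rot: [-0.017, 1.0, 0.0, 0.001]
contact_force: [-0.3, 0.5, -0.7]
opening: 0.389
finger_force: 25.0
```

>>> step_arm(
  increments=[
    [[0,0,0],[0,0,0]],
    [[0,0,0],[0,0,0]],
    [[0,0,0],[0,0,0]],
    [[0,0,0],[0,0,0]],
    [[0,0,1],[0,0,0]],
    [[0,0,3],[0,0,0]],
    [[0,0,4],[0,0,0]],
    [[0,0,4],[0,0,0]],
    [[0,0,2.5],[0,0,0]],
    [[0,0,0],[0,0,0]],
  ],
  fingers=0.47,
)

```text
clock: 43.3
tool_pos: [0.4498, 0.3181, 0.1598]
eef_rot: [-0.017, 1.0, 0.002, 0.003]
contact_force: [0.3, 0.7, -0.6]
opening: 0.471
finger_force: 0.0
```

```bash
python3 pots.py
```

```text
t 43.3 tcp [0.4498 0.3181 0.1598] yaw_y 91.9 tz [ 0.005  0.005 -1.   ] q7 0.36 F [ 0.3  0.7 -0.6] M [ 0.09 -0.01 -0.  ] op 0.471 ff 0.0
pink 118 [322.4 198.5] [ 5.388e-01 -3.000e-04  7.830e-02]
z [ 0.5403 -0.0011] [0.034 0.034] 79.2 [130.  79.  92.]
```

>>> step_arm(
  increments=[
    [[0.65,-2.27,0],[0,0,-7.2]],
    [[0.65,-2.27,0],[0,0,-7.2]],
    [[0.65,-2.27,0],[0,0,-7.2]],
    [[0.65,-2.27,0],[0,0,-7.2]],
    [[0.65,-2.27,0],[0,0,-7.2]],
    [[0.65,-2.27,0],[0,0,-7.2]],
    [[0.65,-2.27,0],[0,0,-7.2]],
    [[0.65,-2.27,0],[0,0,-7.2]],
    [[0.65,-2.27,0],[0,0,-7.2]],
    [[0.65,-2.27,0],[0,0,-7.2]],
  ],
  fingers=0.62,
)

```text
clock: 44.35
tool_pos: [0.5124, 0.0881, 0.1546]
eef_rot: [0.576, 0.817, -0.001, -0.001]
contact_force: [0.3, 0.1, 1.1]
opening: 0.617
finger_force: 0.0
```

>>> step_arm(
  increments=[
    [[0.65,-2.27,0],[0,0,-7.2]],
    [[0.65,-2.27,0],[0,0,-7.2]],
    [[0.65,-2.27,0],[0,0,-7.2]],
    [[0.65,-2.27,0],[0,0,-7.2]],
    [[0,0,0],[0,0,0]],
    [[0,0,0],[0,0,0]],
    [[0,0,0],[0,0,0]],
    [[0,0,0],[0,0,0]],
    [[0,0,0],[0,0,0]],
    [[0,0,0],[0,0,0]],
  ],
)

```text
clock: 45.35
tool_pos: [0.5391, -0.0008, 0.1558]
eef_rot: [0.759, 0.651, 0.0, -0.0]
contact_force: [0.1, 0.1, 0.5]
opening: 0.621
finger_force: 0.0
```

```bash
python3 -c "from h import *;st()"
```

```text
t 45.35 tcp [ 0.5391 -0.0008  0.1558] yaw_y -8.8 tz [ 0.  0. -1.] q7 -0.35 F [0.1 0.1 0.5] M [-0.05  0.07 -0.02] op 0.621 ff 0.0
```

>>> step_arm(
  increments=[
    [[0,0,-3],[0,0,0]],
    [[0,0,-3],[0,0,0]],
    [[0,0,-2.2],[0,0,0]],
    [[0,0,-1.2],[0,0,0]],
    [[0,0,-0.8],[0,0,0]],
    [[0,0,0],[0,0,0]],
    [[0,0,0],[0,0,0]],
    [[0,0,0],[0,0,0]],
    [[0,0,0],[0,0,0]],
    [[0,0,0],[0,0,0]],
  ],
)

```text
clock: 46.35
tool_pos: [0.5395, -0.0013, 0.0543]
eef_rot: [0.76, 0.65, 0.0, 0.0]
contact_force: [-0.3, 0.2, -0.6]
opening: 0.62
finger_force: 0.0
```

>>> step_arm(
  increments=[
    [[0,0,0],[0,0,0]],
    [[0,0,0],[0,0,0]],
    [[0,0,0],[0,0,0]],
    [[0,0,0],[0,0,0]],
    [[0,0,0],[0,0,0]],
    [[0,0,0],[0,0,0]],
    [[0,0,0],[0,0,0]],
    [[0,0,0],[0,0,0]],
    [[0,0,0],[0,0,0]],
    [[0,0,0],[0,0,0]],
  ],
  fingers=0,
)

```text
clock: 47.35
tool_pos: [0.5391, -0.0014, 0.0538]
eef_rot: [0.76, 0.65, -0.0, 0.0]
contact_force: [-1.3, -0.7, 1.9]
opening: 0.383
finger_force: 25.0
```

```bash
python3 -c "from h import *;st()"
```

```text
t 47.35 tcp [ 0.5391 -0.0014  0.0538] yaw_y -8.9 tz [-0. -0. -1.] q7 -0.37 F [-1.3 -0.7  1.9] M [-0.14  0.25 -0.02] op 0.383 ff 25.0
```

>>> step_arm(
  increments=[
    [[0,0,1],[0,0,0]],
    [[0,0,3],[0,0,0]],
    [[0,0,3],[0,0,0]],
    [[0,0,3],[0,0,0]],
    [[-0.55,1.64,0],[0,0,6.3]],
    [[-0.55,1.64,0],[0,0,6.3]],
    [[-0.55,1.64,0],[0,0,6.3]],
    [[-0.55,1.64,0],[0,0,6.3]],
    [[-0.55,1.64,0],[0,0,6.3]],
    [[-0.55,1.64,0],[0,0,6.3]],
  ],
)

```text
clock: 48.35
tool_pos: [0.5061, 0.0976, 0.1543]
eef_rot: [0.506, 0.863, 0.0, 0.0]
contact_force: [-0.1, 0.2, -1.5]
opening: 0.383
finger_force: 25.0
```

>>> step_arm(
  increments=[
    [[-0.55,1.64,0],[0,0,6.3]],
    [[-0.55,1.64,0],[0,0,6.3]],
    [[-0.55,1.64,0],[0,0,6.3]],
    [[-0.55,1.64,0],[0,0,6.3]],
    [[-0.55,1.64,0],[0,0,6.3]],
    [[-0.55,1.64,0],[0,0,6.3]],
    [[-0.55,1.64,0],[0,0,6.3]],
    [[-0.55,1.64,0],[0,0,6.3]],
    [[-0.55,1.64,0],[0,0,6.3]],
    [[-0.6,1.64,0],[0,0,6.3]],
  ],
)

```text
clock: 49.35
tool_pos: [0.4508, 0.2615, 0.1542]
eef_rot: [-0.019, 1.0, -0.0, 0.0]
contact_force: [0.4, -0.1, -0.4]
opening: 0.386
finger_force: 25.0
```

```bash
python3 -c "from h import *;st()"
```

```text
t 49.35 tcp [0.4508 0.2615 0.1542] yaw_y 92.2 tz [ 0.001 -0.    -1.   ] q7 0.4 F [ 0.4 -0.1 -0.4] M [ 0.06  0.04 -0.02] op 0.386 ff 25.0
```

Lower, release, raise, and back away toward -x/-y to look.

>>> step_arm(
  increments=[
    [[0,0,-3],[0,0,0]],
    [[0,0,-3],[0,0,0]],
    [[0,0,-3],[0,0,0]],
    [[0,0,-2],[0,0,0]],
    [[0,0,-1.5],[0,0,0]],
    [[0,0,-1],[0,0,0]],
    [[0,0,-0.8],[0,0,0]],
    [[0,0,0],[0,0,0]],
    [[0,0,0],[0,0,0]],
    [[0,0,0],[0,0,0]],
  ],
)

```text
clock: 50.35
tool_pos: [0.4511, 0.2613, 0.0114]
eef_rot: [-0.017, 1.0, 0.0, 0.0]
contact_force: [0.2, -0.4, -1.0]
opening: 0.38
finger_force: 25.0
```

>>> step_arm(
  increments=[
    [[0,0,0],[0,0,0]],
    [[0,0,0],[0,0,0]],
    [[0,0,0],[0,0,0]],
    [[0,0,0],[0,0,0]],
    [[0,0,1],[0,0,0]],
    [[0,0,3],[0,0,0]],
    [[0,0,4],[0,0,0]],
    [[0,0,4],[0,0,0]],
    [[0,0,4],[0,0,0]],
    [[0,0,4],[0,0,0]],
  ],
  fingers=0.47,
)

```text
clock: 51.35
tool_pos: [0.4502, 0.2589, 0.2124]
eef_rot: [-0.016, 1.0, -0.002, -0.001]
contact_force: [0.4, 1.0, 0.2]
opening: 0.472
finger_force: 0.0
```

>>> step_arm(
  increments=[
    [[1,-3,0],[0,0,0]],
    [[1,-3,0],[0,0,0]],
    [[1,-3,0],[0,0,0]],
    [[1,-3,0],[0,0,0]],
    [[1,-3,0],[0,0,0]],
    [[1,-3,0],[0,0,0]],
    [[1,-3,0],[0,0,0]],
    [[1,-3,0],[0,0,0]],
    [[1,-3,0],[0,0,0]],
    [[1,-3,0],[0,0,0]],
  ],
  fingers=0,
)

```text
clock: 52.35
tool_pos: [0.5496, -0.0418, 0.2107]
eef_rot: [-0.016, 1.0, -0.001, -0.001]
contact_force: [0.9, 0.9, -0.2]
opening: 0.01
finger_force: 0.0
```

```bash
python3 pots.py
python3 - <<'E'
from h import *
z=np.load('tl.npz');p=z['p'];a=cv2.resize(p[185:265,140:280],None,fx=4,fy=4,interpolation=2)
q,d,c=snap('side');b=cv2.resize(q[110:230,200:340],None,fx=4,fy=4,interpolation=2)[80:400]
cv2.imwrite('pics/c5.png',np.vstack([a,b])[:600,:,::-1])
E
```

```text
t 52.35 tcp [ 0.5496 -0.0418  0.2107] yaw_y 91.9 tz [-0.003 -0.002 -1.   ] q7 1.06 F [ 0.9  0.9 -0.2] M [ 0.08 -0.04  0.03] op 0.01 ff 0.0
red 98 [189.9 236.6] [0.4478 0.3696 0.0329]
pink 105 [229.  234.8] [0.4502 0.2597 0.0334]
gold 110 [209.4 236.5] [0.4484 0.3151 0.0329]
```

View pics/c5.png

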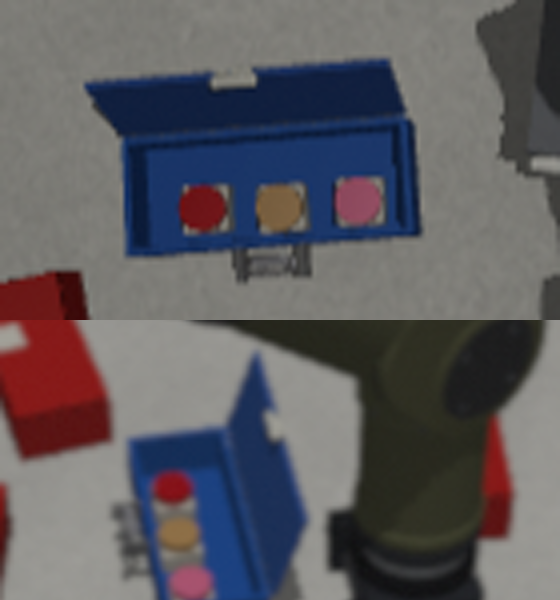

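All three pots sit upright in the case: red at (205,208), gold (280,208) and pink (358,200). The lid leans open at about 1.9 rad. Next I go behind the lid with closed fingers.

>>> step_arm(
  increments=[
    [[0.2,3.6,0],[0,0,0]],
    [[0.2,3.6,0],[0,0,0]],
    [[0.2,3.6,0],[0,0,0]],
    [[0.2,3.6,0],[0,0,0]],
    [[0.2,3.6,0],[0,0,0]],
    [[0.2,3.6,0],[0,0,0]],
    [[0.2,3.6,0],[0,0,0]],
    [[0.2,3.6,0],[0,0,0]],
    [[0.2,3.6,0],[0,0,0]],
    [[0.2,3.6,0],[0,0,0]],
  ],
)

```text
clock: 53.45
tool_pos: [0.5697, 0.3215, 0.2107]
eef_rot: [-0.017, 1.0, -0.001, -0.001]
contact_force: [0.4, -0.0, 0.7]
opening: 0.004
finger_force: 0.0
```

>>> step_arm(
  increments=[
    [[0,0,-2],[0,0,0]],
    [[0,0,-2.5],[0,0,0]],
    [[0,0,-2.5],[0,0,0]],
    [[0,0,-2],[0,0,0]],
    [[0,0,-1.5],[0,0,0]],
    [[0,0,0],[0,0,0]],
    [[0,0,0],[0,0,0]],
    [[0,0,0],[0,0,0]],
    [[0,0,0],[0,0,0]],
    [[0,0,0],[0,0,0]],
  ],
)

```text
clock: 54.45
tool_pos: [0.5711, 0.3213, 0.1066]
eef_rot: [-0.017, 1.0, 0.0, 0.001]
contact_force: [-0.1, 0.2, -0.0]
opening: 0.003
finger_force: 0.0
```

```bash
python3 -c "from h import *;st()"
```

```text
t 54.45 tcp [0.5711 0.3213 0.1066] yaw_y 91.9 tz [ 0.001  0.001 -1.   ] q7 0.53 F [-0.1  0.2 -0. ] M [ 0.06 -0.05 -0.01] op 0.003 ff 0.0
```

>>> step_arm(
  increments=[
    [[-1,0,0],[0,0,0]],
    [[-1,0,0],[0,0,0]],
    [[-1,0,0],[0,0,0]],
    [[-0.8,0,0],[0,0,0]],
    [[-0.8,0,0],[0,0,0]],
    [[-0.8,0,0],[0,0,0]],
    [[-0.8,0,0],[0,0,0]],
    [[-0.8,0,0],[0,0,0]],
    [[-0.8,0,0],[0,0,0]],
    [[-0.8,0,0],[0,0,0]],
  ],
)

```text
clock: 55.45
tool_pos: [0.4839, 0.3211, 0.1057]
eef_rot: [-0.017, 1.0, 0.0, -0.0]
contact_force: [0.1, 0.7, 1.0]
opening: 0.006
finger_force: 0.1
```

>>> step_arm(
  increments=[
    [[-0.8,0,0],[0,0,0]],
    [[-0.8,0,0],[0,0,0]],
    [[-0.8,0,0],[0,0,0]],
    [[-0.8,0,0],[0,0,0]],
    [[-0.4,0,0],[0,0,0]],
    [[0,0,0],[0,0,0]],
    [[0,0,0],[0,0,0]],
    [[0,0,2],[0,0,0]],
    [[0,0,2],[0,0,0]],
    [[0,0,2],[0,0,0]],
  ],
)

```text
clock: 56.45
tool_pos: [0.4491, 0.3209, 0.1663]
eef_rot: [-0.017, 1.0, -0.0, -0.0]
contact_force: [0.4, 0.7, 0.5]
opening: 0.001
finger_force: 0.0
```

Run:
```python
from h import *
st();q,d,c=snap('side');save('s6.png',q[100:240,180:360],3.5)
p,d,c=snap('top');C=cloud(c,d)
for x in(.43,.445,.48):
  for y in(.25,.39):
    u,v=np.round(proj(c,[x,y,.06])).astype(int);print(x,y,C[v,u].round(3),p[v,u])
```

```text
t 56.45 tcp [0.4491 0.3209 0.1663] yaw_y 91.9 tz [-0. -0. -1.] q7 0.36 F [0.4 0.7 0.5] M [0.02 0.   0.01] op 0.001 ff 0.0
0.43 0.25 [0.403 0.148 0.761] [37 38 26]
0.43 0.39 [0.405 0.208 0.715] [34 34 23]
0.445 0.25 [0.408 0.149 0.753] [37 37 25]
0.445 0.39 [0.41  0.21  0.706] [33 34 23]
0.48 0.25 [0.423 0.153 0.727] [34 35 24]
0.48 0.39 [0.427 0.219 0.676] [33 33 23]
```

View pics/s6.png

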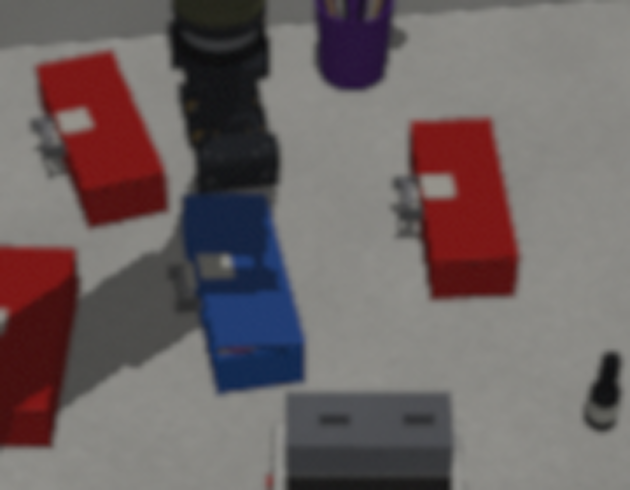

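The lid is down and ajar on the catch, with its white press square at crop (217,264).

```bash
python3 -c "
from h import *
print(onz(r.calibration('side'),180+217/3.5,100+264/3.5,.062))"
```

```text
[0.4391108  0.31832023 0.062     ]
```

>>> step_arm(
  increments=[
    [[-0.6,-0.2,-2],[0,0,0]],
    [[-0.6,-0.2,-2],[0,0,0]],
    [[0,0,-2],[0,0,0]],
    [[0,0,-2],[0,0,0]],
    [[0,0,-1],[0,0,0]],
    [[0,0,-0.4],[0,0,0]],
    [[0,0,-0.3],[0,0,0]],
    [[0,0,-0.2],[0,0,0]],
    [[0,0,-0.2],[0,0,0]],
    [[0,0,-0.2],[0,0,0]],
  ],
)

```text
clock: 57.55
tool_pos: [0.4369, 0.3174, 0.0635]
eef_rot: [-0.017, 1.0, 0.0, 0.0]
contact_force: [-1.6, -1.1, 7.6]
opening: 0.006
finger_force: 3.9
```

>>> step_arm(
  increments=[
    [[0,0,-0.1],[0,0,0]],
    [[0,0,-0.1],[0,0,0]],
    [[0,0,-0.1],[0,0,0]],
    [[0,0,-0.1],[0,0,0]],
    [[0,0,-0.1],[0,0,0]],
    [[0,0,-0.1],[0,0,0]],
    [[0,0,-0.1],[0,0,0]],
    [[0,0,0],[0,0,0]],
    [[0,0,0],[0,0,0]],
    [[0,0,0],[0,0,0]],
  ],
)

```text
clock: 58.55
tool_pos: [0.4367, 0.3171, 0.0558]
eef_rot: [-0.017, 1.0, 0.0, 0.0]
contact_force: [0.1, 0.3, 0.8]
opening: 0.006
finger_force: 0.0
```

```bash
python3 -c "from h import *;st()"
```

```text
t 58.55 tcp [0.4367 0.3171 0.0558] yaw_y 91.9 tz [ 0.  0. -1.] q7 0.19 F [0.1 0.3 0.8] M [-0.01  0.    0.03] op 0.006 ff 0.0
```

>>> step_arm(
  increments=[
    [[0,0,-0.1],[0,0,0]],
    [[0,0,-0.1],[0,0,0]],
    [[0,0,-0.1],[0,0,0]],
    [[0,0,-0.1],[0,0,0]],
    [[0,0,0],[0,0,0]],
    [[0,0,0],[0,0,0]],
    [[0,0,0],[0,0,0]],
    [[0,0,0],[0,0,0]],
    [[0,0,0],[0,0,0]],
    [[0,0,0],[0,0,0]],
  ],
)

```text
clock: 59.55
tool_pos: [0.4368, 0.3172, 0.0537]
eef_rot: [-0.017, 1.0, 0.0, 0.001]
contact_force: [-1.9, -4.0, 20.5]
opening: 0.003
finger_force: 9.9
```

>>> step_arm(
  increments=[
    [[0,0,1],[0,0,0]],
    [[0,0,2],[0,0,0]],
    [[0,0,4],[0,0,0]],
    [[0,0,4],[0,0,0]],
    [[0,0,4],[0,0,0]],
    [[1,-3.5,0],[0,0,0]],
    [[1,-3.5,0],[0,0,0]],
    [[1,-3.5,0],[0,0,0]],
    [[1,-3.5,0],[0,0,0]],
    [[1,-3.5,0],[0,0,0]],
  ],
)

```text
clock: 60.55
tool_pos: [0.4869, 0.1405, 0.2019]
eef_rot: [-0.017, 1.0, -0.0, 0.0]
contact_force: [0.5, 0.8, -0.3]
opening: 0.004
finger_force: 0.0
```

>>> step_arm(
  increments=[
    [[0.5,-3,0],[0,0,0]],
    [[0.5,-3,0],[0,0,0]],
    [[0.5,-3,0],[0,0,0]],
    [[0.5,-2,0],[0,0,0]],
    [[0,-2,0],[0,0,0]],
    [[0,0,0],[0,0,0]],
    [[0,0,0],[0,0,0]],
    [[0,0,0],[0,0,0]],
    [[0,0,0],[0,0,0]],
    [[0,0,0],[0,0,0]],
  ],
)

```text
clock: 61.55
tool_pos: [0.5067, 0.0132, 0.2018]
eef_rot: [-0.018, 1.0, 0.0, 0.0]
contact_force: [-0.3, -0.4, -0.5]
opening: 0.004
finger_force: 0.0
```

Run:
```python
from h import *
st();p,d,c=snap('top');save('t7.png',p[100:300],1.4);C=cloud(c,d)
H,S,V=cv2.split(cv2.cvtColor(p,cv2.COLOR_RGB2HSV))
for x in(.428,.445,.46,.475,.49):
    z=[]
    for y in(.24,.26,.28,.35,.37,.39):
        u,v=np.round(proj(c,[x-(y-.317)*.04,y,.053])).astype(int);z.append(np.median(C[v-1:v+2,u-1:u+2,2]))
    print(x,np.mean(z).round(4))
reg=np.zeros(H.shape,bool);reg[130:300,380:480]=1
m=reg&(C[:,:,2]>.012)&(C[:,:,2]<.035)
v,u=np.nonzero(m);q=C[m];print('plate',cv2.minAreaRect(q[:,:2].astype(np.float32)),np.median(q[:,2]))
```

```text
t 61.55 tcp [0.5067 0.0132 0.2018] yaw_y 92.0 tz [ 0.     0.001 -1.   ] q7 0.91 F [-0.3 -0.4 -0.5] M [-0.04 -0.01  0.02] op 0.004 ff 0.0
0.428 0.0512
0.445 0.052
0.46 0.0521
0.475 0.0522
0.49 0.0516
plate ((0.5769015550613403, -0.33747270703315735), (0.1279517561197281, 0.09876003116369247), 85.16848754882812) 0.02004127818498249
```

View pics/t7.png

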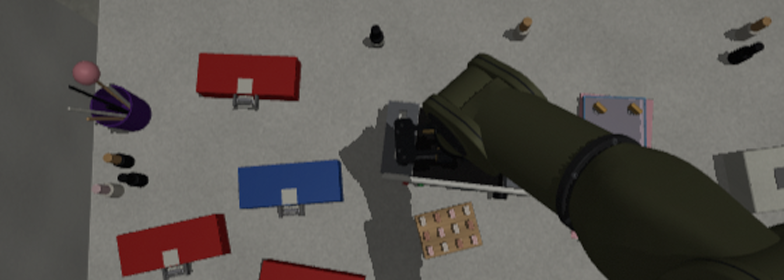

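The lid is flat at z≈0.052 along its whole depth, so it is shut, and the plate's visible end fits a centred placement on the mat.

```bash
python3 -c "
from h import *
print(r.finish_job())"
```

```text
the job is handed in; nothing more can be done
None
```

The job is handed in, though `finish_job` returned no verdict: all three screws were turned to their stops, the plate lies on the mat, the pink, gold and red pots are in the blue case, its lid is shut, and the bystanders were left alone.

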